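# Work a stuck filter cassette out of a benchtop air filter unit

## Robot

A 6-joint arm with a two-finger parallel gripper is mounted at the origin on a cart in front of the work surface, level with it; the furniture and walls round the work are solid. World frame = base frame: x ahead of the robot, y to its left, z up, the work surface at z = 0. Lengths are in m, angles in degrees, forces in N, time in s.
With the tool pointing down it reaches from about 0.4 to 0.825 m from the base axis. Payload 7 kg.
Tool frame: the origin (TCP) lies at the very end of the fingers, on their centre line; the grasp point (between the pads) lies 19 mm behind it; z points along the fingers, y is the line along which they close (so a half turn about z gives the same grasp; the last joint's range is limited). The gripper opens to 88 mm and grips with 3 to 60 N. Pads are 19 mm wide; open, the fingers measure 130 mm over their backs; the gripper's body (78 mm by 193 mm) begins 47 mm behind the grasp point.
Start: joints at [-54.425, 20.546, 0.682, 0, -70.136, -16.507], TCP at [0.22, -0.638, 0.227] pointing down, gripper open.
Joint ranges: [-176.03, 176.03], [-82.01, 121.73], [-58.28, 71.71], [-173.87, 95.51], [-174.79, -0.11], [-173.66, 173.66]. Speed limits (degrees/s): [136.94, 136.94, 172.46, 180, 180, 180].

## Interface

Orientations are given as [roll, pitch, yaw] about the fixed x, y, z axes, in that order (R = Rz(yaw) Ry(pitch) Rx(roll)).
In Python, from plant import r gives the robot as it stands. The module is installed in compiled form; this text tells all that it offers.
- The arm moves only by the tool jog_arm, never from a script. Its arguments are lists of equal length, an entry for each row: "travel": the shift along the tool's x, y, z each as a share of 50 cm, from -1 to 1, a list of three; "dr": the turn, a rotation vector about the tool's x, y, z each as a share of 360 degrees, from -1 to 1, a list of three; "claw": the opening, from 0 (shut) to 1 (fully open). A call has exactly 10 rows; each row is the pose to reach, as a shift and turn from the pose commanded when the call began, along the tool's axes at that moment, turning the shorter way round; what a row does not reach only later rows make up. A row lasts 1/8 s, in which the tool goes at most 62.5 mm and 10.7 degrees, less where a joint would pass 70% of its speed; a pose out of reach is approached as far as the arm can. A call with a number of a shift or a turn outside -1 to 1 is refused whole. A call with a gripper value outside its range is refused whole. The fingers move at their own pace and stop on an object; "newtons" is the grip in N (left out, the last holds). Time passes only in rows, so rows that repeat a pose let the fingers close, or fill a call up. It gives the time, the measured TCP pose, the force, the opening and the grip force at its end, in the units of the state.
- r.get_state(): the state, without advancing time (a new reading comes with each control period).
- r.capture(name): name is "scene" or "top"; returns a dict with "pixels" (384x512x3 uint8, red, green, blue), "range_z" (384x512 float32, m along the optical axis (not along the pixel's ray), 0 where there is no reading), "fx", "fy", "cx", "cy" (pixels), "position" and "attitude" of the camera in the world. Camera axes: x right, y up, looking along -z (the intrinsics and any distortion apply to the point x, -y, -z); pixel columns grow to the right and rows downward; lengths in m; the calibration is good to about 2 mm. A picture is of the moment at which its call begins.
- r.close_job(): hands the job in; it is judged then, once.
Trained networks look in the newest picture that a camera, given by its name, has taken for a name from the list of things; names that differ only in an ending like _2 or _b are one class to them, and where a whole thing is asked for, a point or a joint stands for the part that bears it (a point fixed in the world has none). Each returns a list of dicts, best first, with "conf" (0 to 1); they miss things now and then, are a little off and sometimes report something else, mostly with a low value. They report only what shows in the picture. A call takes as long as a camera call.
- r.boxes_of(name, camera): "extent" ([left, top, right, bottom] in pixels, round what is visible of it).
- r.regions_of(name, camera): "pixels" (384x512 bool, what is visible of it) and "extent" ([left, top, right, bottom] in pixels, round what is visible of it).
- r.tip_of(name, camera): "at" ([column, row] in pixels: a listed point, or the origin of a listed thing).
The state is a dict: "time_s": time; "joints": joint angles; "qd": joint speeds; "joint_torque": joint torques, N m; "tcp_pos": TCP position; "eef_rot": TCP orientation; "contact_force": force on the tool from outside, world axes, zero at the start; "moment": the same for the moment, N m; "gripper_width": finger opening in m; "gripper_force": force on a finger pad.
Only numpy, scipy, OpenCV 4.12 (cv2) and the standard library are available. Lean on these libraries where they do the work, as an engineer would, in place of code of your own. Each camera call takes 0.05 s, during which the arm holds its last target. There are 200 camera calls.

## Task

The filter in the small air filter unit is spent. Swing the catch on its cover fully aside and leave it open, then draw the blue-fronted cassette by its wire handle right out of the bay and leave it lying flat on the worktop in front of the unit. Its seal grips and the light unit slides along if the handle is pulled straight, so walk the cassette loose with small pulls at one side of the handle and then the other; do not jerk it, and keep the unit and the things around it where they stand.

Things in the scene. Friction and masses are not known exactly. Their poses are not given: they have to be found in the camera images.
- filter_unit: light grey low box 170 deep (x) x 222 wide (y) x 60 high, 2 kg, loose on rubber feet: it slides under a pull of about 13 N. Origin: centre of its underside. x axis: front face (at x = -85) to back; z up. In front a bay 140 wide, floor 7 above the worktop, holds the cassette, which can swing in it by 0.1 rad either way. On the cover: round grille, two keys, turn catch.
- unit_front (a point): foot of the unit's front face, on its centreline, 85 mm in front of the unit's origin. Two rubber seal blocks just inside the bay, 9 mm behind this face and 28 mm either side of the centreline, pinch the cassette's 14 mm deep collar; pulled at one side, the cassette turns about the block of the other side, so the handle also swings 8 mm sideways, towards that other side
- catch (a joint): steel turn catch on the cover, rad. Upright axis on the unit's centreline, 20 mm behind the front face. At 0 its 37 mm nose points forward and hooks over the cassette's tongue, so the cassette stays in. It opens counter-clockwise seen from above (tail with red tab to the unit's +y) to a stop at 1.6 = fully aside; friction 0.05 N m holds it; starts at 0 to 0.25
- catch_tab (a point): centre of the red upright thumb tab on the catch's tail, 37 mm from the catch's axis (straight behind it at catch = 0). Tab 18 mm long radially, 7 thick, its top 88 mm above the worktop; the tail under it is 12 wide, 74 to 79 above the worktop; the catch's hub is 20 across, 82 high
- filter_cassette: about 0.3 kg; dark frame 82 deep, 130 wide, 33 high; blue front plate 150 wide, 8 thick, with a tongue to 72 above the worktop; wire handle. Origin: centreline, back of the plate, underside of the frame (7 above the worktop while in the bay). Axes as the unit's when seated, origin then 87 mm before the unit's. The frame drops 7 mm on leaving the bay
- pull_bar (a point): middle of the slightly bowed, slippery cross bar of the level wire handle (wire 9 mm), 85 mm before the cassette's origin (80 near the legs), 36 above the worktop when seated. Opening 121 wide, 67 deep, for fingers from above. Freeing the seal takes 16 N pulled straight, but 7 N pulled 35 to 50 mm beside the middle; that side alone then comes, 6 to 14 mm. Free after 15 mm
- tip_box_blue: clear-lidded pipette tip box with blue base, 91 x 123 x 67 mm, right of the unit; leave alone
- tip_box_yellow: clear-lidded pipette tip box with yellow base, 91 x 123 x 67 mm, left of the unit; leave alone
- timer: white bench timer, 24 x 66 x 62 mm, left of the unit; leave alone
- ethanol_spray: white bottle with screw cap, 60 mm diameter, 135 mm high, right of the unit; leave alone

How it is judged:
By the outcome, as a careful person would: the job done as asked, in the order asked, and still so for the second after the job is handed in, with the robot touching nothing.
It also fails if it takes over 51 s, if anything falls off the work surface, if the arm or the gripper's body presses on something with over 40 N, if the wrist force passes 120 N, or if a joint passes its speed limit or range.

## Working session

There is one attempt and no reset: what is moved stays moved. The work goes in short steps, Python scripts to look and compute and a tool call to move; the robot and the scene stay as the last step left them, time stands still between calls to the robot, and variables do not carry over. Pictures are saved under pics/ and viewed, at most 10 in all, crops included, and the job is handed in when it is done.

Besides the shell and the picture viewer there is one more tool, called as name(argument=value, ...) on one line, values as JSON. jog_arm: Moves the arm, as the interface text tells. Its arguments: {"type":"object","properties":{"travel":{"type":"array"},"dr":{"type":"array"},"claw":{"type":"array"},"newtons":{"type":"number"}},"required":["travel","dr","claw"]}

```bash
mkdir -p pics; cat > h.py <<'E'
import numpy as np, cv2
from plant import r
from scipy.spatial.transform import Rotation as R
def att(c):
    a=np.array(c["attitude"],float)
    if a.shape==(3,3): return a
    if a.size==4: raise Exception(str(a))
    return R.from_euler('xyz',a,degrees=True).as_matrix()
def rays(c,px):
    px=np.atleast_2d(px).astype(float)
    d=np.c_[(px[:,0]-c["cx"])/c["fx"],-(px[:,1]-c["cy"])/c["fy"],-np.ones(len(px))]
    return d@att(c).T
def at_z(c,px,z):
    d=rays(c,px);p=np.array(c["position"]);return p+d*((z-p[2])/d[:,2])[:,None]
def cloud(c,mask):
    v,u=np.nonzero(mask&(c["range_z"]>0));return np.array(c["position"])+rays(c,np.c_[u,v])*c["range_z"][v,u][:,None]
def save(c,n,box=None,s=1):
    im=c["pixels"][:,:,::-1]
    if box: im=im[box[1]:box[3],box[0]:box[2]]
    cv2.imwrite(f"pics/{n}.png",cv2.resize(im,None,fx=s,fy=s,interpolation=cv2.INTER_CUBIC))
E
python3 - <<'E'
from h import *
for cam in ("top","scene"):
    c=r.capture(cam);save(c,cam+"0")
    print(cam,{k:v for k,v in c.items() if k not in("pixels","range_z")})
    for n,z in (("unit_front",0),("catch_tab",.088),("pull_bar",.036),("filter_unit",0),("filter_cassette",.007)):
        for t in r.tip_of(n,cam)[:2]: print(n,t, at_z(c,t["at"],z).round(4))
    for n in("filter_unit","filter_cassette","tip_box_blue","tip_box_yellow","timer","ethanol_spray"):
        for t in r.regions_of(n,cam)[:1]:
            P=cloud(c,t["pixels"]);print(n,round(t["conf"],2),t["extent"],P.min(0).round(3),P.max(0).round(3))
print(r.get_state())
E
```

```text
top {'fx': 490.9789372947794, 'fy': 490.9789372947794, 'cx': 254.56697132392188, 'cy': 201.2921250569706, 'position': array([0.44840456, 0.01942513, 1.61694245]), 'attitude': array([  5.09779689,  -0.73270361, -88.90895913])}
catch_tab {'at': [254.9, 161.4], 'conf': 0.44} [[0.7113 0.0038 0.088 ]]
pull_bar {'at': [246.3, 205.3], 'conf': 0.56} [[0.5763 0.0283 0.036 ]]
filter_unit {'at': [257.2, 155.5], 'conf': 0.79} [[ 0.7465 -0.0044  0.    ]]
filter_cassette {'at': [255.1, 183.9], 'conf': 0.59} [[0.6501 0.0009 0.007 ]]
filter_unit 0.96 [220.5, 118.8, 298.9, 187.5] [ 0.632 -0.144 -0.008] [0.857 0.106 0.092]
filter_cassette 0.65 [228.8, 176.7, 278.8, 212.9] [ 0.561 -0.068 -0.007] [0.676 0.085 0.078]
tip_box_blue 0.74 [337.8, 226.0, 384.0, 264.9] [ 0.393 -0.431 -0.01 ] [ 0.509 -0.277  0.075]
tip_box_yellow 0.76 [119.7, 191.4, 166.4, 227.3] [ 0.506  0.296 -0.009] [0.619 0.438 0.078]
timer 0.67 [173.2, 184.1, 194.3, 195.8] [ 0.606  0.201 -0.008] [0.643 0.262 0.07 ]
ethanol_spray 0.73 [343.7, 179.6, 365.2, 200.5] [ 0.606 -0.362 -0.008] [ 0.673 -0.28   0.144]
scene {'fx': 473.1870537664989, 
[... 1254 characters left out ...]
665 -0.273  0.137]
{'time_s': 1.2, 'joints': array([-5.44258145e+01,  2.05460764e+01,  6.83755248e-01,  1.75451582e-03,
       -7.01360587e+01, -1.65075957e+01]), 'qd': array([0.01982406, 0.06986526, 0.01412193, 0.11767779, 0.07832862,
       0.06913775]), 'joint_torque': array([ 1.36309106e-05, -5.82398665e+01,  2.93302971e+01,  7.00258568e+00,
        1.23508854e-02, -3.60966237e-05]), 'tcp_pos': array([ 0.22048457, -0.6379728 ,  0.22658364]), 'eef_rot': array([-1.79997978e+02, -1.12177582e-03, -1.60932814e+02]), 'contact_force': array([-0.99812926, -0.24213844,  1.18143163]), 'moment': array([0.01222922, 0.02028491, 0.00402815]), 'gripper_force': 0.0, 'gripper_width': 0.08766027510355512}
```

```bash
python3 - <<'E'
import cv2
a=cv2.imread("pics/top0.png")[105:230,190:320];b=cv2.imread("pics/scene0.png")[155:235,165:285]
cv2.imwrite("pics/a.png",cv2.resize(a,None,fx=4.6,fy=4.6,interpolation=cv2.INTER_CUBIC))
cv2.imwrite("pics/b.png",cv2.resize(b,None,fx=6,fy=6,interpolation=cv2.INTER_CUBIC))
E
```

```text
(no output)
```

View pics/a.png

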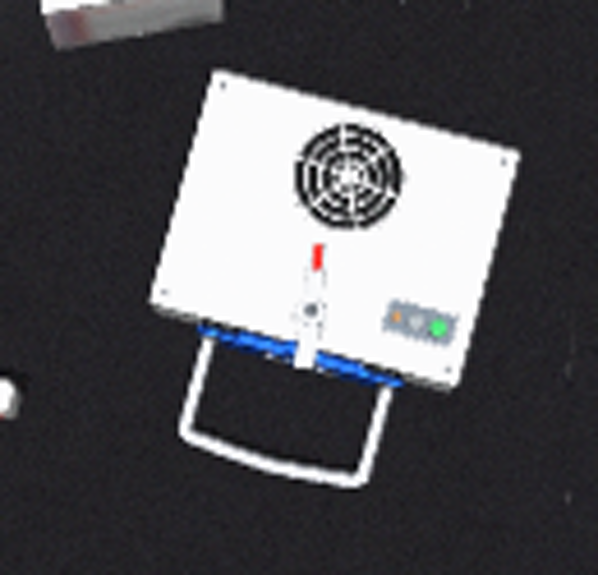

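View pics/b.png

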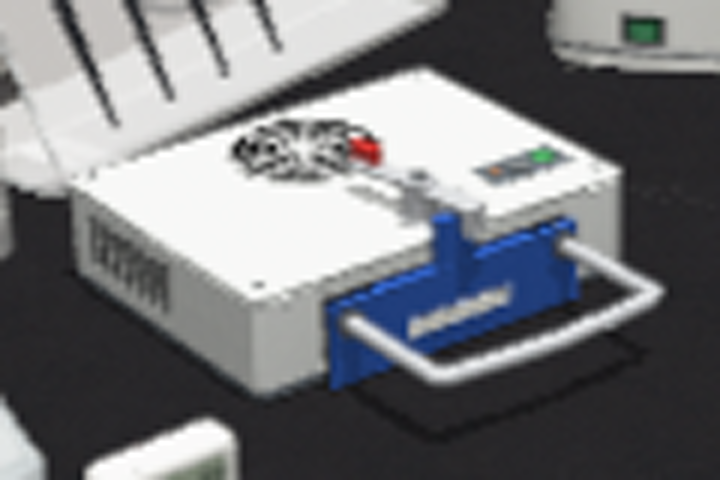

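```bash
python3 - <<'E'
from h import *
c=r.capture("top");px=c["pixels"].astype(int)
t=r.regions_of("filter_unit","top")[0]["pixels"]
m=(cv2.dilate(t.astype(np.uint8),np.ones((5,5)))>0)
g=px.min(2)
w=(m&(g>110)).astype(np.uint8); 
cs,_=cv2.findContours(w,cv2.RETR_EXTERNAL,cv2.CHAIN_APPROX_NONE);cn=max(cs,key=cv2.contourArea)
P=at_z(c,cn[:,0,:],.06)[:,:2]
rect=cv2.minAreaRect((P*1000).astype(np.float32));print(rect,cv2.boxPoints(rect))
red=(px[:,:,0]>150)&(px[:,:,1]<90)&(px[:,:,2]<90); 
v,u=np.nonzero(red&m);print("red",len(u),np.c_[u,v].mean(0),at_z(c,[u.mean(),v.mean()],.086))
n,l,s,_=cv2.connectedComponentsWithStats((g>110).astype(np.uint8))
# handle pixels: bright, in rows below the unit
sub=np.zeros_like(red);sub[178:214,225:282]=1
h=sub&(g>110); h&=~(cv2.morphologyEx((g>110).astype(np.uint8),cv2.MORPH_OPEN,np.ones((5,5)))>0)
v,u=np.nonzero(h);H=at_z(c,np.c_[u,v],.036)[:,:2]*1000
yaw=np.deg2rad(-15.0)
o=np.argsort(H[:,0]);print(len(H),H[o][::6].round(0).tolist())
s=m&(px.min(2)>200);C=cloud(c,s);print("z med top",np.median(C[:,2]))
wt=np.zeros_like(red);wt[215:230,230:290]=1;print("worktop z",np.median(cloud(c,wt)[:,2]))
E
```

```text
Traceback (most recent call last):
IndexError: list index out of range
```

```bash
cat > m.py <<'E'
from h import *
def measure(c):
    px=c["pixels"].astype(int);g=px.min(2)
    m=np.zeros(g.shape,bool);m[116:192,216:303]=1
    w=cv2.morphologyEx((m&(g>110)).astype(np.uint8),cv2.MORPH_OPEN,np.ones((7,7)))
    w=cv2.morphologyEx(w,cv2.MORPH_CLOSE,np.ones((15,15)))
    cs,_=cv2.findContours(w,cv2.RETR_EXTERNAL,cv2.CHAIN_APPROX_NONE);cn=max(cs,key=cv2.contourArea)
    P=at_z(c,cn[:,0,:],.06)[:,:2]
    rect=cv2.minAreaRect((P*1000).astype(np.float32));print(rect,cv2.boxPoints(rect).round(0).tolist())
    red=(px[:,:,0]>130)&(px[:,:,1]<100)&(px[:,:,2]<100)&m
    v,u=np.nonzero(red);print("red",len(u),at_z(c,[u.mean(),v.mean()],.085)*1000, cv2.minAreaRect((at_z(c,np.c_[u,v],.085)[:,:2]*1000).astype(np.float32)))
    return g,px
E
python3 - <<'E'
from m import *
c=r.capture("top");g,px=measure(c)
sub=np.zeros(g.shape,bool);sub[190:214,225:282]=1
v,u=np.nonzero(sub&(g>110));H=at_z(c,np.c_[u,v],.036)[:,:2]*1000
o=np.argsort(H[:,1]);print(len(H),H[o][::4].round(0).tolist())
C=cloud(c,(px.min(2)>200)&(np.arange(384)[:,None]<175)&(np.arange(384)[:,None]>130)&(abs(np.arange(512)-260)<30));print("z top",np.median(C[:,2]))
wt=np.zeros(g.shape,bool);wt[215:230,230:290]=1;print("worktop z",np.median(cloud(c,wt)[:,2]))
E
```

```text
((739.9381103515625, -19.433578491210938), (223.25257873535156, 176.71670532226562), 75.64567565917969) [[627.0, -106.0], [798.0, -149.0], [853.0, 67.0], [682.0, 111.0]]
red 9 [[715.81808658  -7.67145834  85.        ]] ((716.5263061523438, -7.482773780822754), (12.782876014709473, 3.157992362976074), 1.0450644493103027)
205 [[621.0, -60.0], [611.0, -57.0], [624.0, -57.0], [602.0, -54.0], [615.0, -54.0], [628.0, -54.0], [595.0, -51.0], [608.0, -51.0], [576.0, -48.0], [589.0, -48.0], [602.0, -48.0], [575.0, -45.0], [588.0, -45.0], [569.0, -42.0], [562.0, -39.0], [566.0, -35.0], [569.0, -32.0], [562.0, -26.0], [565.0, -23.0], [568.0, -19.0], [572.0, -16.0], [565.0, -10.0], [565.0, -6.0], [568.0, -3.0], [571.0, 0.0], [575.0, 3.0], [568.0, 10.0], [571.0, 13.0], [574.0, 16.0], [577.0, 20.0], [574.0, 26.0], [577.0, 29.0], [580.0, 33.0], [584.0, 36.0], [577.0, 42.0], [580.0, 46.0], [583.0, 49.0], [586.0, 52.0], [590.0, 55.0], [593.0, 59.0], [593.0, 62.0], [586.0, 68.0], [589.0, 72.0], [589.0, 75.0], [619.0, 76.0], [592.0, 78.0], [605.0, 78.0], [618.0, 79.0], [596.0, 81.0], [609.0, 82.0], [596.0, 85.0], [609.0, 85.0]]
z top 0.059260305140365954
worktop z -0.0014060415288639216
```

The top view shows the unit turned about -14°, with its catch tab at about (317,257) in the crop and the handle bar from (185,435) to (360,483). In the scene view the nose hooks the blue tongue at (445,225). Fit: unit origin about (743,-20) mm, yaw -14.35°, catch axis (680,-4), tab (716,-8), so the catch stands at about 0.15. The bar middle is at (576,23).

jog_arm(travel=[[-0.1,0.064,0],[-0.2,0.128,0],[-0.3,0.193,0],[-0.4,0.257,0],[-0.5,0.321,0],[-0.6,0.386,0],[-0.7,0.45,0],[-0.8,0.514,0],[-0.9,0.579,0],[-1,0.643,0]], dr=[[0,0,0.007],[0,0,0.014],[0,0,0.021],[0,0,0.028],[0,0,0.035],[0,0,0.042],[0,0,0.049],[0,0,0.056],[0,0,0.063],[0,0,0.07]], claw=[0.25,0.25,0.25,0.25,0.25,0.25,0.25,0.25,0.25,0.25], newtons=3)

```text
time_s: 2.6
tcp_pos: [0.5891, -0.169, 0.2269]
eef_rot: [-180.0, 0.0, 173.8]
contact_force: [0.9, -1.2, 0.6]
gripper_width: 0.0219
gripper_force: 0.0
```

```bash
cat > p.py <<'E'
import sys,numpy as np
from scipy.spatial.transform import Rotation as R
from plant import r
def plan(targets,start=None):
    """targets: (x,y,z mm,yaw); prints travel and dr shares from the start pose"""
    s=r.get_state()
    p,e=(s["tcp_pos"],s["eef_rot"]) if start is None else (np.array(start[:3])/1000,[180,0,start[3]])
    A=R.from_euler('xyz',e,degrees=True)
    print("now",(s["tcp_pos"]*1000).round(1),s["eef_rot"].round(2),"F",s["contact_force"].round(1),"w",round(s["gripper_width"]*1000,1),"t",s["time_s"])
    for t in targets:
        B=R.from_euler('xyz',[180,0,t[3]],degrees=True)
        print((A.inv().apply(np.array(t[:3])/1000-p)/.5).round(4).tolist(),(np.rad2deg((A.inv()*B).as_rotvec())/360).round(4).tolist())
E
python3 -c "
from p import *
plan([(716.2,-7.6,110,-186),(716.2,-7.6,81,-186)])"
```

```text
now [ 589.1 -169.   226.9] [-1.800e+02  4.000e-02  1.738e+02] F [ 0.9 -1.2  0.6] w 21.9 t 2.6
[-0.2177, 0.3484, 0.234] [-0.0, 0.0001, -0.0006]
[-0.2177, 0.3484, 0.292] [-0.0, 0.0001, -0.0006]
```

jog_arm(travel=[[-0.055,0.087,0.05],[-0.109,0.174,0.1],[-0.163,0.261,0.15],[-0.218,0.348,0.2],[-0.218,0.348,0.25],[-0.218,0.348,0.27],[-0.218,0.348,0.28],[-0.218,0.348,0.291],[-0.218,0.348,0.291],[-0.218,0.348,0.291]], dr=[[0,0,0],[0,0,0],[0,0,0],[0,0,0],[0,0,0],[0,0,0],[0,0,0],[0,0,0],[0,0,0],[0,0,0]], claw=[0.25,0.25,0.25,0.25,0.25,0.25,0.25,0.25,0.08,0.08])

```text
time_s: 3.85
tcp_pos: [0.7154, -0.0094, 0.0819]
eef_rot: [180.0, 0.1, 173.8]
contact_force: [-0.2, 1.4, 0.3]
gripper_width: 0.009
gripper_force: 0.8
```

```bash
python3 -c "
from p import *
import numpy as np
T=[]
for k in range(1,11):
    c=8.3+ (80)*k/10; th=np.deg2rad(-14.35+c)
    T.append((680.3+37*np.cos(th),-3.8+37*np.sin(th),81,-14.35+c-180))
plan(T)"
```

```text
now [715.4  -9.4  81.9] [1.7996e+02 8.0000e-02 1.7385e+02] F [-0.2  1.4  0.3] w 9.0 t 3.85
[-0.0023, 0.0141, 0.0018] [0.0001, 0.0002, -0.0225]
[-0.0002, 0.0242, 0.0018] [0.0001, 0.0002, -0.0447]
[0.0034, 0.0339, 0.0018] [0.0001, 0.0002, -0.0669]
[0.0082, 0.043, 0.0018] [0.0, 0.0002, -0.0892]
[0.0143, 0.0514, 0.0018] [0.0, 0.0002, -0.1114]
[0.0215, 0.0588, 0.0018] [0.0, 0.0002, -0.1336]
[0.0297, 0.0651, 0.0018] [-0.0, 0.0002, -0.1558]
[0.0386, 0.0703, 0.0018] [-0.0, 0.0002, -0.1781]
[0.0482, 0.0741, 0.0018] [-0.0, 0.0002, -0.2003]
[0.0582, 0.0766, 0.0018] [-0.0001, 0.0002, -0.2225]
```

jog_arm(travel=[[-0.002,0.014,0],[0,0.024,0],[0.003,0.034,0],[0.008,0.043,0],[0.014,0.051,0],[0.0215,0.059,0],[0.03,0.065,0],[0.0385,0.07,0],[0.048,0.074,0],[0.058,0.0765,0]], dr=[[0,0,-0.022],[0,0,-0.045],[0,0,-0.067],[0,0,-0.089],[0,0,-0.111],[0,0,-0.134],[0,0,-0.156],[0,0,-0.178],[0,0,-0.2],[0,0,-0.222]], claw=[0.08,0.08,0.08,0.08,0.08,0.08,0.08,0.08,0.08,0.08])

```text
time_s: 5.1
tcp_pos: [0.6914, 0.033, 0.0819]
eef_rot: [-179.9, 0.1, -105.9]
contact_force: [2.9, 5.4, -2.0]
gripper_width: 0.008
gripper_force: 3.1
```

```bash
python3 -c "
from p import *
import numpy as np
T=[]
for c in (88.3,90,91.7,93,94):
    th=np.deg2rad(-14.35+c)
    T.append((680.3+37*np.cos(th),-3.8+37*np.sin(th),81,-14.35+c-180))
plan(T)
import h
c=h.r.capture('top');h.save(c,'top1',(190,105,320,230),4.6)"
```

```text
now [691.4  33.   81.9] [-1.7985e+02  1.4000e-01 -1.0594e+02] F [ 2.9  5.4 -2. ] w 8.0 t 5.1
[0.0029, 0.0011, 0.0018] [-0.0004, 0.0004, 0.0003]
[0.0029, 0.0033, 0.0018] [-0.0004, 0.0004, -0.0044]
[0.003, 0.0055, 0.0018] [-0.0004, 0.0004, -0.0091]
[0.0031, 0.0071, 0.0017] [-0.0004, 0.0004, -0.0127]
[0.0032, 0.0084, 0.0017] [-0.0004, 0.0004, -0.0155]
```

View pics/top1.png

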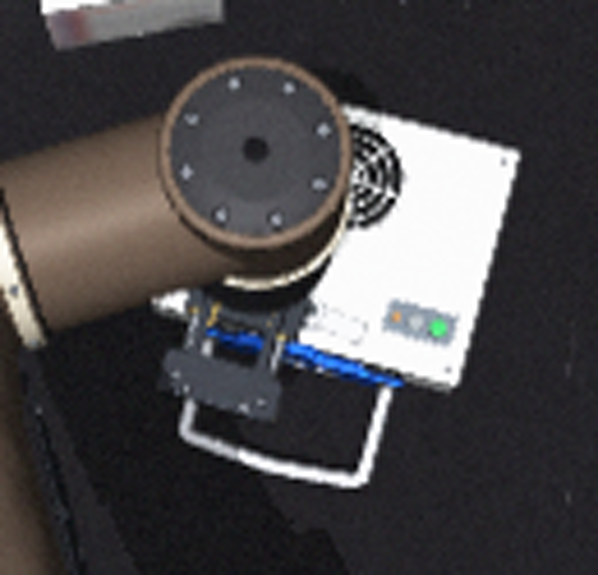

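jog_arm(travel=[[0.003,0.001,0],[0.003,0.002,0],[0.003,0.003,0],[0.003,0.004,0],[0.003,0.005,0],[0.003,0.006,0],[0.003,0.006,0],[0.003,0.006,0],[0.003,0.006,0],[0.003,0.006,0]], dr=[[0,0,-0.001],[0,0,-0.003],[0,0,-0.005],[0,0,-0.007],[0,0,-0.009],[0,0,-0.01],[0,0,-0.01],[0,0,-0.01],[0,0,-0.01],[0,0,-0.01]], claw=[0.08,0.08,0.08,0.08,0.08,0.08,0.08,0.08,0.08,0.08])

```text
time_s: 6.4
tcp_pos: [0.6869, 0.031, 0.0811]
eef_rot: [180.0, -0.0, -102.6]
contact_force: [0.5, 2.4, 4.3]
gripper_width: 0.0079
gripper_force: 3.0
```

```bash
python3 -c "
from p import *
s=r.get_state();print(s['moment'],s['contact_force'])
plan([(689,32.5,160,-104.35)])"
```

```text
[ 0.82015163 -0.09217805 -0.08027963] [0.48517272 2.39419258 4.27868764]
now [686.9  31.   81.1] [ 1.8000e+02 -1.0000e-02 -1.0262e+02] F [0.5 2.4 4.3] w 7.9 t 6.4
[-0.0038, -0.0035, -0.1578] [0.0, -0.0, 0.0048]
```

jog_arm(travel=[[0,0.001,0],[0,0.002,0],[0,0.003,0],[0,0.004,0],[0,0.004,0],[0,0.004,0],[0,0.004,0],[0,0.004,0],[0,0.004,0],[0,0.004,0]], dr=[[0,0,-0.002],[0,0,-0.004],[0,0,-0.006],[0,0,-0.007],[0,0,-0.007],[0,0,-0.007],[0,0,-0.007],[0,0,-0.007],[0,0,-0.007],[0,0,-0.007]], claw=[0.08,0.08,0.08,0.08,0.08,0.08,0.08,0.08,0.08,0.08])

```text
time_s: 7.65
tcp_pos: [0.6849, 0.0315, 0.081]
eef_rot: [180.0, -0.0, -100.1]
contact_force: [-0.0, 1.4, 4.3]
gripper_width: 0.0077
gripper_force: 3.0
```

jog_arm(travel=[[0,0,0],[0,0,0],[0,0,-0.06],[0,0,-0.12],[0,0,-0.16],[0.015,0.1,-0.16],[0.03,0.2,-0.16],[0.045,0.3,-0.16],[0.06,0.4,-0.16],[0.06,0.4,-0.16]], dr=[[0,0,0],[0,0,0],[0,0,0],[0,0,0],[0,0,0],[0,0,0.012],[0,0,0.012],[0,0,0.012],[0,0,0.012],[0,0,0.012]], claw=[0.25,0.25,0.25,0.25,0.25,0.25,0.25,0.25,0.25,0.25])

```text
time_s: 8.9
tcp_pos: [0.4794, 0.0365, 0.1612]
eef_rot: [180.0, 0.0, -104.4]
contact_force: [1.9, 0.2, 0.3]
gripper_width: 0.0217
gripper_force: 0.0
```

```bash
python3 -c "
from m import *
c=r.capture('top');save(c,'top2',(190,105,320,230),4.6)
measure(c)
from p import plan
plan([(585,62,110,-104.35),(585,62,25,-104.35)])
"
```

```text
((740.1452026367188, -19.428970336914062), (222.996337890625, 176.5142059326172), 75.8138427734375) [[627.0, -106.0], [798.0, -149.0], [853.0, 67.0], [682.0, 110.0]]
red 9 [[687.00737145  31.37223684  85.        ]] ((687.0078735351562, 31.373008728027344), (13.969844818115234, 4.021285057067871), 72.59639739990234)
now [481.6  37.  161.6] [-1.7997e+02  4.0000e-02 -1.0436e+02] F [1.1 0.4 0.2] w 22.1 t 8.95
[-0.0997, -0.1879, 0.1033] [-0.0001, 0.0001, -0.0]
[-0.0996, -0.1878, 0.2733] [-0.0001, 0.0001, -0.0]
```

View pics/top2.png

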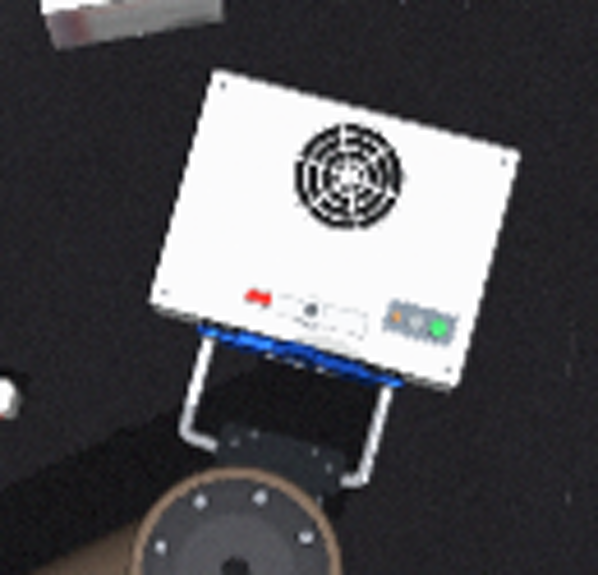

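The catch lies square along the front edge, with the tab at (258,297). The unit hasn't moved. Next, down over the bar at its +y side.

jog_arm(travel=[[-0.04,-0.08,0],[-0.08,-0.15,0],[-0.1,-0.189,0.04],[-0.1,-0.189,0.1],[-0.1,-0.189,0.16],[-0.1,-0.189,0.21],[-0.1,-0.189,0.25],[-0.1,-0.189,0.273],[-0.1,-0.189,0.273],[-0.1,-0.189,0.273]], dr=[[0,0,0],[0,0,0],[0,0,0],[0,0,0],[0,0,0],[0,0,0],[0,0,0],[0,0,0],[0,0,0],[0,0,0]], claw=[0.3,0.3,0.3,0.3,0.3,0.3,0.3,0.3,0.15,0.15], newtons=5)

```text
time_s: 10.2
tcp_pos: [0.5875, 0.0622, 0.0252]
eef_rot: [-179.9, 0.0, -104.4]
contact_force: [-0.0, 0.6, -0.5]
gripper_width: 0.0151
gripper_force: 0.0
```

```bash
cat > w.py <<'E'
from p import *
s=r.get_state();p=s["tcp_pos"]*1000
u=np.array([.9688,-.2478]);v=np.array([.2478,.9688]);d=p[:2]-np.array([743.2,-20.])
f=s["contact_force"][:2]
print("unit frame tcp x,y",(d@u).round(1),(d@v).round(1),"z",p[2].round(1),"F x,y,z",(f@u).round(1),(f@v).round(1),s["contact_force"][2].round(1),"M",s["moment"].round(2),"w",s["gripper_width"]*1000,s["gripper_force"],s["time_s"],s["eef_rot"].round(2))
E
python3 w.py
```

```text
unit frame tcp x,y -171.2 41.0 z 25.2 F x,y,z -0.2 0.6 -0.5 M [0.05 0.05 0.03] w 15.06745704877811 0.0 10.2 [-1.7995e+02  3.0000e-02 -1.0441e+02]
```

jog_arm(travel=[[0,0.002,0],[0,0.004,0],[0.001,0.006,0],[0.003,0.008,0],[0.006,0.01,0],[0.008,0.012,0],[0.011,0.014,0],[0.014,0.016,0],[0.014,0.016,0],[0.014,0.016,0]], dr=[[0,0,0],[0,0,0],[0,0,-0.002],[0,0,-0.004],[0,0,-0.006],[0,0,-0.008],[0,0,-0.01],[0,0,-0.012],[0,0,-0.012],[0,0,-0.012]], claw=[0.15,0.15,0.15,0.15,0.15,0.15,0.15,0.15,0.15,0.15])

```text
time_s: 11.45
tcp_pos: [0.5788, 0.0574, 0.0252]
eef_rot: [-179.9, 0.1, -100.0]
contact_force: [5.2, -2.0, -0.2]
gripper_width: 0.0134
gripper_force: 2.8
```

```bash
python3 w.py; python3 -c "
from m import *
c=r.capture('scene');save(c,'sc1',(165,155,285,235),6)
c=r.capture('top');measure(c)"
```

```text
unit frame tcp x,y -178.5 34.2 z 25.2 F x,y,z 5.5 -0.7 -0.2 M [-0.53 -1.83 -0.07] w 13.385320868870805 2.767726108431816 11.45 [-1.7985e+02  6.0000e-02 -1.0004e+02]
((740.377685546875, -19.514373779296875), (223.2218780517578, 176.48971557617188), 75.6281967163086) [[627.0, -106.0], [798.0, -150.0], [854.0, 67.0], [683.0, 111.0]]
red 11 [[686.70011603  32.22520515  85.        ]] ((686.8230590820312, 32.463157653808594), (15.939737319946289, 5.026348114013672), 72.59719848632812)
```

View pics/sc1.png

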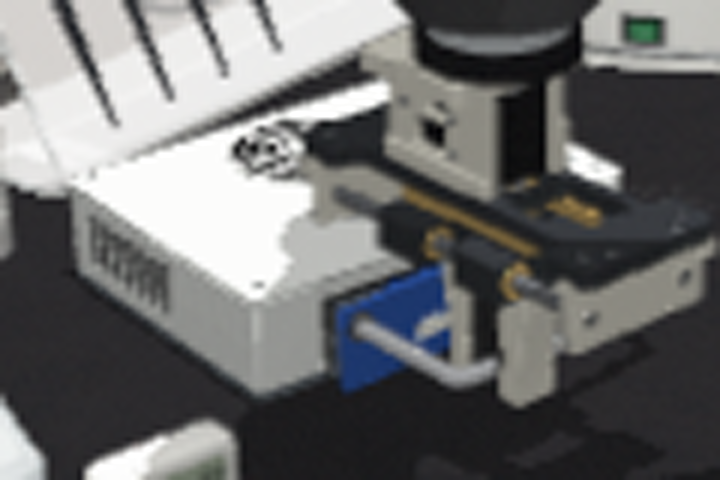

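jog_arm(travel=[[0.001,0.001,0],[0.002,0.002,0],[0.003,0.003,0],[0.004,0.004,0],[0.005,0.005,0],[0.005,0.005,0],[0.005,0.005,0],[0.005,0.005,0],[0.005,0.005,0],[0.005,0.005,0]], dr=[[0,0,-0.001],[0,0,-0.002],[0,0,-0.003],[0,0,-0.003],[0,0,-0.003],[0,0,-0.003],[0,0,-0.003],[0,0,-0.003],[0,0,-0.003],[0,0,-0.003]], claw=[0.15,0.15,0.15,0.15,0.15,0.15,0.15,0.15,0.15,0.15])

```text
time_s: 12.8
tcp_pos: [0.5762, 0.0553, 0.0253]
eef_rot: [-179.8, 0.1, -99.0]
contact_force: [5.9, -2.8, -2.0]
gripper_width: 0.0132
gripper_force: 3.6
```

```bash
python3 w.py; python3 -c "
from m import *
c=r.capture('top');measure(c)"
```

```text
unit frame tcp x,y -180.4 31.5 z 25.3 F x,y,z 6.4 -1.2 -2.0 M [-0.98 -2.37 -0.03] w 13.198530967122739 3.600773513317108 12.8 [-1.7982e+02  5.0000e-02 -9.8960e+01]
((740.377685546875, -19.514373779296875), (223.2218780517578, 176.48971557617188), 75.6281967163086) [[627.0, -106.0], [798.0, -150.0], [854.0, 67.0], [683.0, 111.0]]
red 13 [[686.24272941  32.8106382   85.        ]] ((686.9747924804688, 32.946441650390625), (6.363378524780273, 15.75039005279541), 1.2036784887313843)
```

```bash
cat >> p.py <<'E'
def up(T,start=None):
    u=np.array([.9688,-.2478]);v=np.array([.2478,.9688])
    plan([(*(np.array([743.2,-20.])+t[0]*u+t[1]*v),t[2],-104.35+t[3]) for t in T],start)
E
python3 -c "
from p import *
up([(-178,31.5,25,5.4),(-178,31.5,65,5.4),(-169.9,-48.5,65,5.4),(-169.9,-48.5,25,5.4)])"
```

```text
now [576.2  55.3  25.3] [-1.7982e+02  5.0000e-02 -9.8960e+01] F [ 6.6 -2.4 -1.1] w 13.0 t 12.85
[0.0006, -0.0048, 0.0006] [-0.0005, 0.0002, -0.0]
[0.0005, -0.0051, -0.0794] [-0.0005, 0.0002, -0.0]
[0.1613, -0.0062, -0.0796] [-0.0005, 0.0002, -0.0]
[0.1614, -0.0059, 0.0004] [-0.0005, 0.0002, -0.0]
```

jog_arm(travel=[[0,-0.004,0],[0,-0.005,-0.04],[0,-0.005,-0.08],[0.08,-0.006,-0.08],[0.161,-0.006,-0.08],[0.161,-0.006,-0.08],[0.161,-0.006,-0.04],[0.161,-0.006,0],[0.161,-0.006,0],[0.161,-0.006,0]], dr=[[0,0,0],[0,0,0],[0,0,0],[0,0,0],[0,0,0],[0,0,0],[0,0,0],[0,0,0],[0,0,0],[0,0,0]], claw=[0.25,0.3,0.3,0.3,0.3,0.3,0.3,0.3,0.15,0.15])

```text
time_s: 14.1
tcp_pos: [0.5649, -0.0245, 0.025]
eef_rot: [180.0, -0.0, -99.0]
contact_force: [0.8, 0.2, 0.1]
gripper_width: 0.0148
gripper_force: 0.0
```

```bash
python3 w.py; python3 -c "
from p import *
T=[]
for k in range(1,9):
    f=k/8*10; # deg swing
    a=-np.deg2rad(f); 
    q=np.array([-167.4,-48.5])-np.array([-76,28]); 
    q=np.array([np.cos(a)*q[0]-np.sin(a)*q[1],np.sin(a)*q[0]+np.cos(a)*q[1]])+np.array([-76,28])
    T.append((q[0]-4.5,q[1],25,5.4-f))
up(T)"
```

```text
unit frame tcp x,y -171.6 -48.5 z 25.0 F x,y,z 0.7 0.4 0.1 M [ 0.09  0.08 -0.01] w 14.782211430940121 0.0 14.1 [ 1.800e+02 -1.000e-02 -9.897e+01]
now [564.9 -24.5  25. ] [ 1.800e+02 -1.000e-02 -9.897e+01] F [0.8 0.2 0.1] w 14.8 t 14.1
[-0.0044, 0.0035, -0.0] [0.0, -0.0, 0.0034]
[-0.0088, 0.0063, -0.0] [0.0, -0.0, 0.0069]
[-0.0132, 0.009, -0.0] [0.0, -0.0, 0.0104]
[-0.0177, 0.0116, -0.0] [0.0, -0.0, 0.0138]
[-0.0223, 0.0141, -0.0] [0.0, -0.0, 0.0173]
[-0.0269, 0.0166, -0.0] [0.0, -0.0, 0.0208]
[-0.0315, 0.0189, -0.0] [0.0, -0.0, 0.0242]
[-0.0362, 0.0211, -0.0] [0.0, -0.0, 0.0277]
```

jog_arm(travel=[[-0.001,0.003,0],[-0.004,0.005,0],[-0.008,0.007,0],[-0.012,0.0095,0],[-0.016,0.012,0],[-0.02,0.014,0],[-0.024,0.016,0],[-0.028,0.018,0],[-0.031,0.02,0],[-0.031,0.02,0]], dr=[[0,0,0.001],[0,0,0.004],[0,0,0.007],[0,0,0.01],[0,0,0.013],[0,0,0.016],[0,0,0.019],[0,0,0.022],[0,0,0.024],[0,0,0.024]], claw=[0.15,0.15,0.15,0.15,0.15,0.15,0.15,0.15,0.15,0.15])

```text
time_s: 15.35
tcp_pos: [0.5587, -0.0074, 0.0253]
eef_rot: [-179.9, 0.1, -107.7]
contact_force: [5.0, -1.0, -0.2]
gripper_width: 0.0131
gripper_force: 2.6
```

```bash
python3 w.py; python3 -c "
from m import *
c=r.capture('top');measure(c);save(c,'top3',(190,105,320,230),4.6)"
```

```text
unit frame tcp x,y -181.8 -33.5 z 25.3 F x,y,z 5.1 0.3 -0.2 M [-0.24 -1.81  0.05] w 13.058545797324433 2.593797817826271 15.35 [-1.7986e+02  8.0000e-02 -1.0767e+02]
((740.2203369140625, -19.679840087890625), (223.22622680664062, 175.955322265625), 76.04396057128906) [[628.0, -107.0], [799.0, -149.0], [853.0, 67.0], [682.0, 110.0]]
red 9 [[687.00737145  31.37223684  85.        ]] ((687.0078735351562, 31.373008728027344), (13.969844818115234, 4.021285057067871), 72.59639739990234)
```

View pics/top3.png

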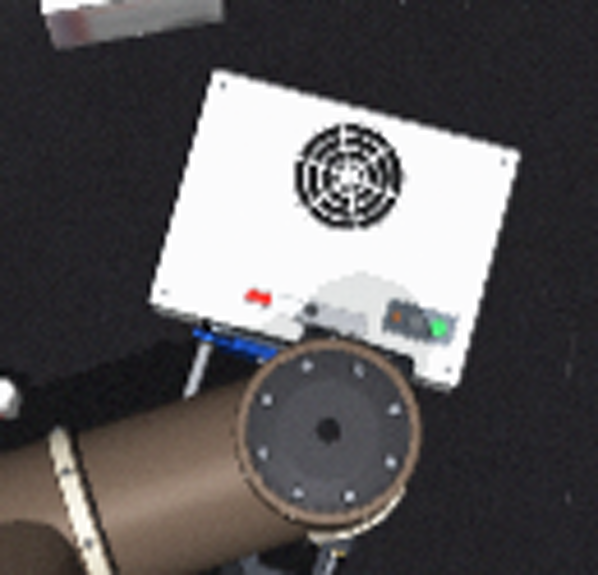

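The catch is still aside at (258,297), the unit is in place and the cassette's left part is out a little at (235,345). I'll keep pulling this side.

jog_arm(travel=[[-0.001,0.0015,0],[-0.003,0.003,0],[-0.005,0.005,0],[-0.007,0.007,0],[-0.009,0.008,0],[-0.009,0.008,0],[-0.009,0.007,0],[-0.009,0.004,0],[-0.009,0.002,-0.04],[-0.009,0.002,-0.08]], dr=[[0,0,0.002],[0,0,0.004],[0,0,0.006],[0,0,0.007],[0,0,0.008],[0,0,0.008],[0,0,0.008],[0,0,0.008],[0,0,0.008],[0,0,0.008]], claw=[0.15,0.15,0.15,0.15,0.15,0.15,0.3,0.3,0.3,0.3])

```text
time_s: 16.65
tcp_pos: [0.5569, -0.0036, 0.0644]
eef_rot: [179.9, -0.1, -110.5]
contact_force: [-0.2, 1.2, 0.0]
gripper_width: 0.026
gripper_force: 0.0
```

```bash
python3 w.py; python3 -c "
from m import *
c=r.capture('top');measure(c)
from p import *
up([(-182,45,65,-5.7),(-182,45,25,-5.7)])"
```

```text
unit frame tcp x,y -184.6 -30.3 z 64.4 F x,y,z -0.5 1.2 0.0 M [0.06 0.03 0.06] w 25.96789431013736 0.0 16.65 [ 1.7989e+02 -7.0000e-02 -1.1055e+02]
((739.8432006835938, -19.4708251953125), (223.2252655029297, 177.07882690429688), 75.81407928466797) [[627.0, -106.0], [798.0, -149.0], [853.0, 67.0], [681.0, 110.0]]
red 9 [[687.00737145  31.37223684  85.        ]] ((687.0078735351562, 31.373008728027344), (13.969844818115234, 4.021285057067871), 72.59639739990234)
now [558.5  -3.3  67.2] [-1.7991e+02  4.0000e-02 -1.1051e+02] F [ 0.5 -0.2  2.3] w 26.1 t 16.7
[-0.1485, 0.0138, 0.0046] [-0.0002, 0.0001, -0.0013]
[-0.1485, 0.0139, 0.0846] [-0.0002, 0.0001, -0.0013]
```

jog_arm(travel=[[-0.08,0.003,0],[-0.159,0.005,0],[-0.159,0.005,0.02],[-0.159,0.005,0.055],[-0.159,0.005,0.085],[-0.159,0.005,0.085],[-0.159,0.005,0.085],[-0.159,0.005,0.085],[-0.159,0.005,0.085],[-0.159,0.005,0.085]], dr=[[0,0,0],[0,0,0],[0,0,0],[0,0,0],[0,0,0],[0,0,0],[0,0,0],[0,0,0],[0,0,0],[0,0,0]], claw=[0.3,0.3,0.3,0.3,0.3,0.15,0.15,0.15,0.15,0.15])

```text
time_s: 17.95
tcp_pos: [0.5837, 0.0721, 0.0225]
eef_rot: [-180.0, 0.0, -110.5]
contact_force: [1.4, -0.3, 0.6]
gripper_width: 0.0134
gripper_force: 0.6
```

```bash
python3 w.py; python3 -c "
from m import *
c=r.capture('scene');save(c,'sc2',(165,155,285,235),6)"
```

```text
unit frame tcp x,y -177.4 49.6 z 22.5 F x,y,z 1.4 0.1 0.6 M [-0.2  -0.26 -0.05] w 13.425735756132427 0.5719048529863358 17.95 [-1.7996e+02  3.0000e-02 -1.1053e+02]
```

View pics/sc2.png

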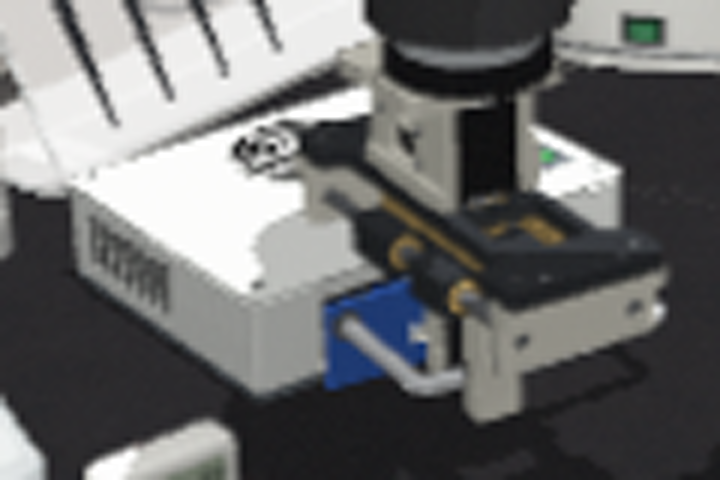

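```bash
python3 -c "
from p import *
T=[]
for k in range(1,9):
    f=k/8*10.5; a=np.deg2rad(f); P=np.array([-76,-28])
    q=np.array([-177.4,49.6])-P
    q=np.array([np.cos(a)*q[0]-np.sin(a)*q[1],np.sin(a)*q[0]+np.cos(a)*q[1]])+P
    T.append((q[0],q[1],25,-6.2+f))
up(T)"
```

```text
now [583.7  72.1  22.5] [-1.7996e+02  3.0000e-02 -1.1053e+02] F [ 1.6 -0.2  0.4] w 12.8 t 18.0
[0.0052, 0.003, -0.0051] [-0.0001, 0.0001, -0.0036]
[0.0103, 0.0058, -0.0051] [-0.0001, 0.0001, -0.0072]
[0.0155, 0.0086, -0.0051] [-0.0001, 0.0001, -0.0109]
[0.0207, 0.0112, -0.0051] [-0.0001, 0.0001, -0.0145]
[0.026, 0.0137, -0.0051] [-0.0001, 0.0001, -0.0182]
[0.0313, 0.0161, -0.0051] [-0.0001, 0.0001, -0.0218]
[0.0367, 0.0183, -0.0051] [-0.0001, 0.0001, -0.0255]
[0.0422, 0.0205, -0.0051] [-0.0001, 0.0001, -0.0291]
```

jog_arm(travel=[[0.003,0.002,-0.005],[0.006,0.005,-0.005],[0.01,0.0075,-0.005],[0.014,0.01,-0.005],[0.018,0.012,-0.005],[0.022,0.0145,-0.005],[0.026,0.0165,-0.005],[0.03,0.0185,-0.005],[0.034,0.02,-0.005],[0.036,0.021,-0.005]], dr=[[0,0,-0.003],[0,0,-0.005],[0,0,-0.008],[0,0,-0.011],[0,0,-0.014],[0,0,-0.017],[0,0,-0.02],[0,0,-0.023],[0,0,-0.026],[0,0,-0.027]], claw=[0.15,0.15,0.15,0.15,0.15,0.15,0.15,0.15,0.15,0.15])

```text
time_s: 19.25
tcp_pos: [0.567, 0.0587, 0.0245]
eef_rot: [180.0, -0.0, -100.8]
contact_force: [-0.2, 0.3, -0.9]
gripper_width: 0.013
gripper_force: 0.1
```

```bash
python3 w.py; python3 -c "
from m import *
c=r.capture('top');measure(c)
from p import *
up([(-189,33,25,4),(-187,33,65,4),(-182,-45,65,5.5),(-182,-45,25,5.5)])"
```

```text
unit frame tcp x,y -190.2 32.6 z 24.5 F x,y,z -0.3 0.3 -0.9 M [ 0.06  0.02 -0.02] w 12.989336722718722 0.14118335209786892 19.25 [ 180.     -0.   -100.78]
((740.18408203125, -19.427490234375), (223.25433349609375, 177.00901794433594), 75.58797454833984) [[627.0, -106.0], [798.0, -150.0], [854.0, 67.0], [682.0, 111.0]]
red 12 [[686.45512164  32.41109793  85.        ]] ((686.3434448242188, 32.613426208496094), (15.9396333694458, 6.0311455726623535), 72.59424591064453)
now [566.9  58.7  24.5] [ 179.99   -0.   -100.78] F [-0.5  0.7 -1.2] w 13.3 t 19.3
[-0.0008, -0.0027, -0.001] [0.0, -0.0, -0.0012]
[-0.0006, -0.0066, -0.081] [0.0, -0.0, -0.0012]
[0.1558, -0.0069, -0.081] [0.0, -0.0, -0.0054]
[0.1557, -0.0069, -0.001] [0.0, -0.0, -0.0054]
```

jog_arm(travel=[[0,-0.003,0],[0,-0.004,-0.04],[0,-0.006,-0.081],[0.08,-0.006,-0.081],[0.156,-0.006,-0.081],[0.156,-0.006,-0.081],[0.156,-0.006,-0.04],[0.156,-0.006,0],[0.156,-0.006,0],[0.156,-0.006,0]], dr=[[0,0,0],[0,0,0],[0,0,0],[0,0,0],[0,0,0],[0,0,0],[0,0,0],[0,0,0],[0,0,0],[0,0,0]], claw=[0.3,0.3,0.3,0.3,0.3,0.3,0.3,0.3,0.15,0.15])

```text
time_s: 20.55
tcp_pos: [0.5559, -0.018, 0.0251]
eef_rot: [-180.0, -0.0, -100.8]
contact_force: [-0.6, 0.5, -0.4]
gripper_width: 0.0149
gripper_force: 0.3
```

```bash
python3 w.py; python3 -c "
from m import *
c=r.capture('scene');save(c,'sc3',(165,155,285,235),6)"
```

```text
unit frame tcp x,y -182.0 -44.5 z 25.1 F x,y,z -0.7 0.4 -0.4 M [0.07 0.23 0.03] w 14.88723320624005 0.2572878613136709 20.55 [-179.98   -0.   -100.78]
```

View pics/sc3.png

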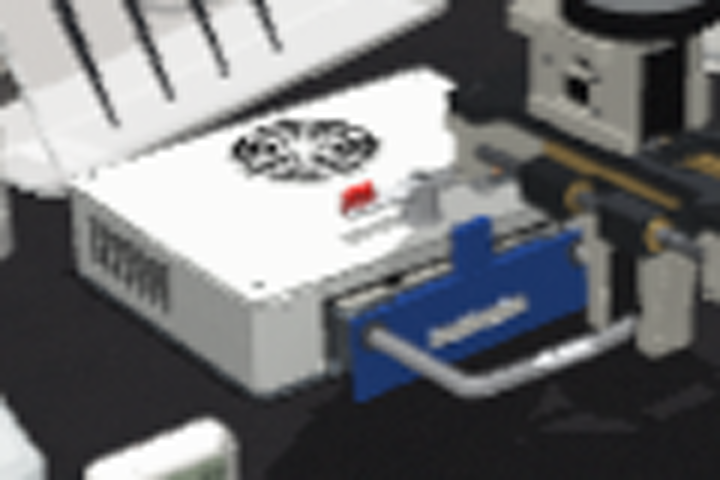

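Both fingers straddle the bar on the far side at (620,330). The left of the plate is well out at (365,350), and the catch is still open.

jog_arm(travel=[[0,0.003,0],[-0.003,0.006,0],[-0.006,0.0085,0],[-0.009,0.011,0],[-0.012,0.013,0],[-0.016,0.015,0],[-0.019,0.0175,0],[-0.022,0.02,0],[-0.025,0.022,0],[-0.028,0.024,0]], dr=[[0,0,0],[0,0,0.002],[0,0,0.004],[0,0,0.007],[0,0,0.009],[0,0,0.012],[0,0,0.015],[0,0,0.017],[0,0,0.02],[0,0,0.022]], claw=[0.15,0.15,0.15,0.15,0.15,0.15,0.15,0.15,0.15,0.15])

```text
time_s: 21.85
tcp_pos: [0.5462, -0.0023, 0.0246]
eef_rot: [180.0, 0.0, -108.8]
contact_force: [-0.2, 0.9, -0.1]
gripper_width: 0.0133
gripper_force: 0.2
```

```bash
python3 w.py; python3 -c "
from m import *
c=r.capture('top');measure(c)
from p import *
up([(-190,-31,65,0),(-192,4,65,0),(-192,4,25,0)])"
```

```text
unit frame tcp x,y -195.2 -31.6 z 24.6 F x,y,z -0.5 0.9 -0.1 M [ 0.03 -0.03  0.03] w 13.293673744508514 0.20197774283587933 21.85 [ 180.      0.   -108.79]
((739.6600952148438, -19.545547485351562), (223.10202026367188, 177.11260986328125), 75.92697143554688) [[627.0, -106.0], [798.0, -149.0], [853.0, 67.0], [681.0, 110.0]]
red 9 [[687.00737145  31.37223684  85.        ]] ((687.0078735351562, 31.373008728027344), (13.969844818115234, 4.021285057067871), 72.59639739990234)
now [546.1  -2.1  24.5] [ 179.99   -0.   -108.81] F [-0.1  0.4 -0.7] w 13.1 t 21.9
[-0.0019, -0.0106, -0.0809] [0.0, -0.0, -0.0124]
[-0.0714, -0.0012, -0.0809] [0.0, -0.0, -0.0124]
[-0.0714, -0.0012, -0.0009] [0.0, -0.0, -0.0124]
```

jog_arm(travel=[[0,-0.003,0],[-0.001,-0.004,-0.04],[-0.002,-0.006,-0.081],[-0.035,-0.003,-0.081],[-0.071,-0.001,-0.081],[-0.071,-0.001,-0.081],[-0.071,-0.001,-0.04],[-0.071,-0.001,0],[-0.071,-0.001,0],[-0.071,-0.001,0]], dr=[[0,0,0],[0,0,0],[0,0,0],[0,0,-0.006],[0,0,-0.012],[0,0,-0.012],[0,0,-0.012],[0,0,-0.012],[0,0,-0.012],[0,0,-0.012]], claw=[0.3,0.3,0.3,0.3,0.3,0.3,0.3,0.3,0.16,0.16])

```text
time_s: 23.15
tcp_pos: [0.5583, 0.0312, 0.0247]
eef_rot: [180.0, -0.0, -104.4]
contact_force: [0.7, 0.2, 0.7]
gripper_width: 0.015
gripper_force: 0.0
```

```bash
python3 w.py; python3 -c "
from p import *
up([(-230,3,22,0),(-285,0,20,0)])"
```

```text
unit frame tcp x,y -191.8 3.8 z 24.7 F x,y,z 0.6 0.3 0.7 M [0.02 0.03 0.05] w 15.028196298522552 0.0 23.15 [ 1.7999e+02 -2.0000e-02 -1.0438e+02]
now [558.3  31.2  24.7] [ 1.7999e+02 -2.0000e-02 -1.0438e+02] F [0.7 0.2 0.7] w 15.0 t 23.15
[0.0016, 0.0763, 0.0054] [0.0, -0.0001, -0.0001]
[0.0077, 0.1863, 0.0095] [0.0, -0.0001, -0.0001]
```

jog_arm(travel=[[0,0.005,0],[0,0.013,0],[0.001,0.022,0],[0.001,0.032,0],[0.002,0.042,0],[0.002,0.052,0.004],[0.003,0.062,0.008],[0.003,0.072,0.012],[0.004,0.082,0.016],[0.004,0.092,0.018]], dr=[[0,0,0],[0,0,0],[0,0,0],[0,0,0],[0,0,0],[0,0,0],[0,0,0],[0,0,0],[0,0,0],[0,0,0]], claw=[0.16,0.16,0.16,0.16,0.16,0.16,0.16,0.16,0.16,0.16])

```text
time_s: 24.4
tcp_pos: [0.5126, 0.0406, 0.0153]
eef_rot: [180.0, -0.0, -104.4]
contact_force: [3.4, -0.9, 0.7]
gripper_width: 0.0142
gripper_force: 1.2
```

```bash
python3 w.py; python3 -c "
from m import *
c=r.capture('top');measure(c);c=r.capture('scene');save(c,'sc4',(165,155,305,260),5)"
```

```text
unit frame tcp x,y -238.5 1.6 z 15.3 F x,y,z 3.5 -0.1 0.7 M [-0.13 -0.75  0.01] w 14.189711295522638 1.2259407620877028 24.4 [ 1.7998e+02 -1.0000e-02 -1.0442e+02]
((720.1065063476562, -14.595809936523438), (223.43856811523438, 217.08702087402344), 76.07167053222656) [[588.0, -97.0], [799.0, -149.0], [852.0, 68.0], [642.0, 120.0]]
red 9 [[687.00737145  31.37223684  85.        ]] ((687.0078735351562, 31.373008728027344), (13.969844818115234, 4.021285057067871), 72.59639739990234)
```

View pics/sc4.png

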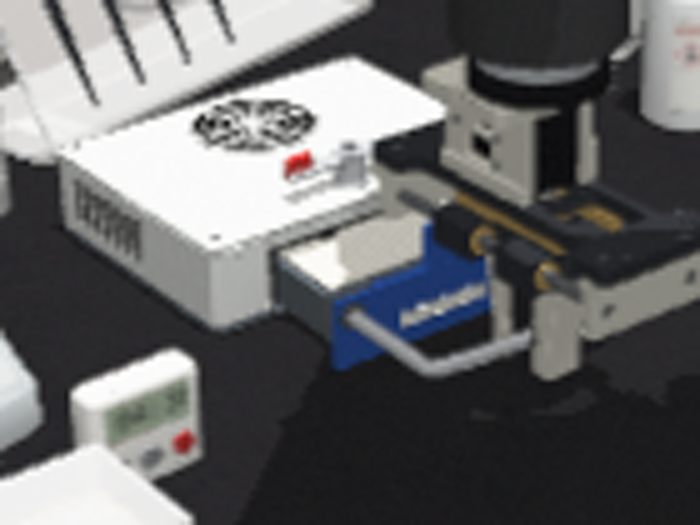

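The cassette is about two thirds out and straight, with the plate at (410,310). The unit and catch are unchanged.

jog_arm(travel=[[0,0.008,0],[0,0.016,0],[0,0.024,0],[0,0.032,0],[0,0.041,0],[0,0.051,0],[0,0.062,0],[0,0.073,0],[0,0.084,0],[0,0.095,0]], dr=[[0,0,0],[0,0,0],[0,0,0],[0,0,0],[0,0,0],[0,0,0],[0,0,0],[0,0,0],[0,0,0],[0,0,0]], claw=[0.16,0.16,0.16,0.16,0.16,0.16,0.16,0.16,0.16,0.16])

```text
time_s: 25.75
tcp_pos: [0.4667, 0.0525, 0.0156]
eef_rot: [180.0, -0.0, -104.4]
contact_force: [0.8, -0.8, 0.6]
gripper_width: 0.0142
gripper_force: 0.8
```

```bash
python3 w.py
```

```text
unit frame tcp x,y -285.8 1.7 z 15.6 F x,y,z 1.0 -0.6 0.6 M [-0.11 -0.53  0.04] w 14.152645645137211 0.826130211353302 25.75 [ 180.     -0.   -104.41]
```

jog_arm(travel=[[0,-0.004,0],[0,-0.004,0],[0,-0.004,-0.04],[0,-0.004,-0.12],[0,-0.004,-0.24],[0,-0.004,-0.34],[0.1,-0.004,-0.4],[0.2,-0.004,-0.4],[0.32,-0.004,-0.4],[0.44,-0.004,-0.4]], dr=[[0,0,0],[0,0,0],[0,0,0],[0,0,0],[0,0,0],[0,0,0],[0,0,0],[0,0,0],[0,0,0],[0,0,0]], claw=[0.3,0.3,0.3,0.3,0.3,0.3,0.3,0.3,0.3,0.3])

```text
time_s: 27.0
tcp_pos: [0.4134, -0.1626, 0.2157]
eef_rot: [-180.0, 0.0, -104.4]
contact_force: [1.7, -0.2, -0.5]
gripper_width: 0.0263
gripper_force: 0.0
```

```bash
python3 w.py; python3 -c "
from m import *
c=r.capture('top');measure(c);a=c['pixels'][105:265,170:330]
C=r.regions_of('filter_cassette','top')
if C: P=cloud(c,C[0]['pixels']);print(C[0]['conf'],P.min(0),P.max(0))
d=r.capture('scene');b=d['pixels'][150:310,135:295]
cv2.imwrite('pics/fin.png',cv2.resize(np.hstack([a,b])[:,:,::-1],None,fx=2.5,fy=2.5,interpolation=cv2.INTER_CUBIC))"
```

```text
unit frame tcp x,y -284.2 -219.9 z 215.7 F x,y,z 1.7 0.2 -0.5 M [-0.01 -0.15  0.03] w 26.32920190042008 0.0 27.0 [-1.7999e+02  2.0000e-02 -1.0437e+02]
((715.5106201171875, -13.418075561523438), (223.14979553222656, 226.55712890625), 75.8757095336914) [[578.0, -94.0], [798.0, -149.0], [853.0, 67.0], [633.0, 122.0]]
red 9 [[687.00737145  31.37223684  85.        ]] ((687.0078735351562, 31.373008728027344), (13.969844818115234, 4.021285057067871), 72.59639739990234)
0.79 [ 0.45862825 -0.04498029 -0.00962231] [0.65062399 0.1169961  0.0770765 ]
```

View pics/fin.png

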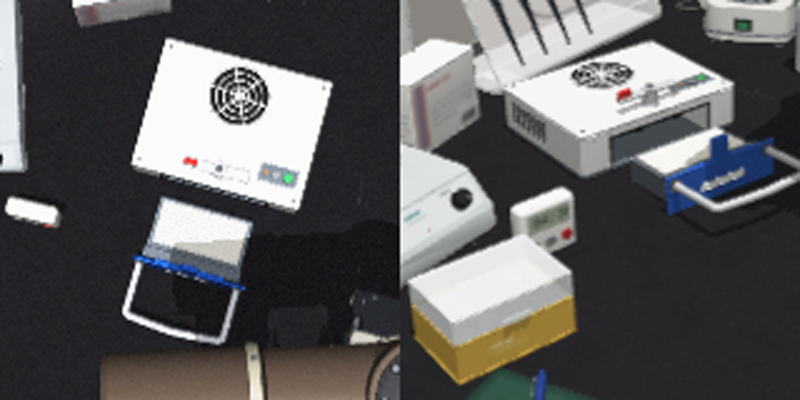

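The cassette lies flat in front of the unit, at (190,260) in the left half, with a clear gap to the bay. The catch is fully aside and nothing else has moved.

```bash
python3 -c "
from plant import r
print(r.close_job())"
```

```text
the job is handed in; nothing more can be done
None
```

I swung the catch fully aside, walked the cassette loose and left it lying flat on the worktop about 30 mm in front of the unit. The unit did not move, and the job was handed in at about 27 s of the allowed 51 s.

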